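# Fish the herb basket out of the deep pot

## Robot

A 7-joint arm with a two-finger parallel gripper is mounted at the origin on a cart in front of the work surface, level with it; the furniture and walls round the work are solid. World frame = base frame: x ahead of the robot, y to its left, z up, the work surface at z = 0. Lengths are in m, angles in rad, forces in N, time in s.
With the tool pointing down it reaches from about 0.425 to 0.825 m from the base axis. Payload 3.6 kg.
Tool frame: the origin (TCP) lies on the centre line of the jaws, within the pads' length; the fingertips stand 17 mm ahead of it and the grasp point (between the pads) lies 2 mm behind it (tip_extent is the distance from the TCP to the fingertips, in m); z points along the fingers, y is the line along which they close (so a half turn about z gives the same grasp; the last joint's range is limited). The gripper opens to 85 mm and grips with 20 to 120 N. Pads are 22 mm wide; open, the fingers measure 114 mm over their backs; the gripper's body (76 mm by 85 mm) begins 54 mm behind the grasp point. The pads swing forward as they close: fully open they stand 13 mm farther back than shut.
Start: joints at [-1.288, 0.615, -0.013, 1.423, 0.008, 1.103, -0.04], TCP at [0.198, 0.619, 0.248] pointing down, gripper open.
Joint ranges: [-3.12, 3.12], [-0.3, 2.06], [-1.34, 1.32], [0.26, 2.42], [-1.36, 4.5], [0.01, 1.98], [-2.84, 2.84]. Speed limits (rad/s): [2.79, 2.79, 3.14, 3.14, 3.14, 3.14, 3.14].

## Interface

Orientations are given as a unit quaternion [x, y, z, w].
In Python, from station import * gives the robot as it stands. The module is installed in compiled form; this text tells all that it offers.
- The arm moves only by the tool arm_command, never from a script. Its argument "steps" is one flat list of numbers, 7 for each row, row after row: the shift along the world's x, y, z in cm, then the turn, a rotation vector about the world's x, y, z in rad, then the finger opening in cm, from 0 to 8.54. A call has 1 to 5 rows; each row is the pose to reach, as a shift and turn from the pose commanded when the call began; what a row does not reach only later rows make up. A row lasts 1/8 s, in which the tool goes at most 62.5 mm and 10.7 degrees, less where a joint would pass 70% of its speed; a pose out of reach is approached as far as the arm can. A call with a gripper value outside its range is refused whole. The fingers move at their own pace and stop on an object; "squeeze" is the grip in N (left out, the last holds). Time passes only in rows, so rows that repeat a pose let the fingers close. It gives the time, the measured TCP pose, the force, the opening and the grip force at its end, in the units of the state.
- state(): the state, without advancing time (a new reading comes with each control period).
- camera(name): name is "scene" or "top" or "wrist"; returns the picture (480x640x3 uint8, red, green, blue); there is no depth.
- camera_model(name): a dict with "fx", "fy", "cx", "cy" (pixels), "position" and "attitude" of the camera in the world; the wrist camera has in their place "hand_eye" (4x4, takes a point from camera to tool coordinates, whose origin is the TCP and whose axes are the flange's). Camera axes: x right, y up, looking along -z (the intrinsics and any distortion apply to the point x, -y, -z); pixel columns grow to the right and rows downward; lengths in m; the calibration is good to about 2 mm. The wrist camera is an equidistant fisheye: a pixel r from the principal point sees the ray r / f radians off the axis. A picture is of the moment at which its call begins: read the wrist's pose just before it. camera_model takes no time and is no camera call.
- sign_off(): hands the job in; it is judged then, once.
The state is a dict: "clock": time; "joint_pos": joint angles; "joint_vel": joint speeds; "joint_torque": joint torques, N m; "ee_pos": TCP position; "tcp_rot": TCP orientation; "force": force on the tool from outside, world axes, zero at the start; "wrist_torque": the same for the moment, N m; "grip_width": finger opening in m; "finger_force": force on a finger pad.
Only numpy, scipy, OpenCV 4.12 (cv2) and the standard library are available. Lean on these libraries where they do the work, as an engineer would, in place of code of your own. Each camera call takes 0.05 s, during which the arm holds its last target. There are 200 camera calls.

## Task

Fish the little herb basket out of the tall pot: lift the lid off and lay it flat, handle up, on the table; then take the lifting hook from its stand, catch the basket's bail with it, lift the basket out and stand it gently upright, wholly on the chopping board. Then hang the hook back in its stand as it was. Handle the basket only with the hook, never with the gripper, and do not disturb the other things.

Things in the scene. Friction and masses are not known exactly. Their poses are not given: they have to be found in the camera images.
- pot: Tall narrow stainless pot, fixed, 102 mm outer diameter. Origin: centre of its underside on the table. Inner diameter 92 to 94 mm, inner floor 6 mm, rim 140 mm above the table. At the start the lid covers it and the basket stands on its floor, up to 6 mm off its axis. The table between it and the robot (about x = 0.45, y = 0.08) is clear.
- pot_lid: Loose stainless lid of the pot, 110 mm diameter, 0.18 kg. Origin: centre of its underside, that is of a 82 mm wide, 6 mm deep locating plug that sits loosely in the pot's mouth; the disc above it reaches 12 mm above the origin. z is up through the handle.
- lid_handle (a point): Centre of the lid's black bar handle, 42 mm above the lid's origin. The bar is 66 mm long along its x axis, 14 mm wide (y) and 14 mm high, carried on two posts at x = +-24 mm; 23 mm free height between bar and disc. Pinch it across y from above.
- basket: Closed round perforated stainless herb basket, 54 mm diameter, 27 mm high, 0.13 to 0.25 kg, with a rigid upright bail (square arch of 5 mm bar). Origin: centre of its underside; z up. The bail stands in its y-z plane, legs at y = +-20 mm, opening 35 mm wide and 27 to 57 mm above the origin: pass through it along x. Top of bail at 62 mm. In the pot it is too deep for fingers.
- basket_bail (a point): Underside of the middle of the bail's top bar, 57 mm above the basket's origin: the point that the hook must lift. Axes as the basket's.
- hook: Steel lifting hook, 166 mm long, 0.12 kg, upright in its stand at the start. Origin: centre of the underside of its flange (34 x 60 x 6 mm); z up; black handle above; the J at the bottom points to -x. A flat strip, 12 mm wide (y), x = 5.5 to 10.5 mm, runs down to a foot at z = -110 to -105 mm, whose upturned tip is at x = -13 to -8 mm and ends at z = -94 mm; throat 13 mm.
- hook_grip (a point): Centre of the hook's handle, 31 mm above the hook's origin; handle 22 mm (x) by 14 mm (y) by 50 mm high. Pinch it across y from above. Axes as the hook's.
- hook_seat (a point): Point in the middle of the hook's throat on the top of its foot, 105 mm below the hook's origin (136 mm below the handle's centre), where a lifted bail rests. Axes as the hook's.
- stand: Dark steel stand, fixed, base 110x100 mm, mast at x = +46 to +58 mm. Origin: on the table right under the hanging hook. Two level prongs (y = +-16 to +-28 mm, top 135 mm high) form a fork open to -x; lips at x = -33 to -28 mm rise 7 mm more. The hook's strip hangs in the 32 mm gap, its flange on the prongs, its axes as the stand's: lift over 7 mm, then draw it out to -x.
- board: White plastic chopping board, 230 mm (x) by 340 mm (y), 11 mm thick, lying flat, fixed; bare but for the potato near its far left (+x, +y) corner. Origin: centre of its underside.
- shaker: salt shaker, 44 mm diameter, 90 mm tall, upright behind the board; origin under its centre (bystander, leave alone)
- potato: reddish potato, 56x78x48 mm, lying on the far left corner of the board; origin at its underside (bystander, leave alone)
- scraper: bench scraper, 101x142x17 mm, flat steel blade with a black bar, at the front left; origin under its centre (bystander, leave alone)
Things that resemble listed ones, but are neither listed nor needed, are in the scene too. Leave any blue or purple look-alike of the pot_lid alone.

How it is judged:
By the outcome, as a careful person would: the job done as asked, in the order asked, and still so for the second after the job is handed in, with the robot touching nothing.
It also fails if it takes over 72 s, if anything falls off the work surface, if the arm or the gripper's body presses on something with over 40 N, if the wrist force passes 120 N, or if a joint passes its speed limit or range.

## Working session

There is one attempt and no reset: what is moved stays moved. The work goes in short steps, Python scripts to look and compute and a tool call to move; the robot and the scene stay as the last step left them, time stands still between calls to the robot, and variables do not carry over. Pictures are saved under pics/ and viewed, at most 10 in all, crops included, and the job is handed in when it is done.

Besides the shell and the picture viewer there is one more tool, called as name(argument=value, ...), one argument or row to a line, values as JSON. arm_command: Moves the arm, as the interface text tells. Its arguments: {"type":"object","properties":{"steps":{"type":"array"},"squeeze":{"type":"number"}},"required":["steps"]}

```bash
mkdir -p pics
cat > h.py <<'E'
from station import *
import numpy as np, cv2
from scipy.spatial.transform import Rotation as R
def snap(n,f):
    s=state(); im=camera(n); cv2.imwrite('pics/'+f,im[:,:,::-1]); return s,im
def att(a):
    a=np.array(a,float)
    return a if a.shape==(3,3) else R.from_quat(a).as_matrix()
def ray(n,u,v,s=None):
    m=camera_model(n)
    x=(u-m['cx'])/m['fx']; y=(v-m['cy'])/m['fy']
    if n=='wrist':
        t=np.hypot(x,y); k=np.sin(t)/t if t>1e-9 else 1
        d=np.array([x*k,-y*k,-np.cos(t)])
        H=np.array(m['hand_eye']); Rt=R.from_quat(s['tcp_rot']).as_matrix()
        return np.array(s['ee_pos'])+Rt@H[:3,3], Rt@H[:3,:3]@d
    d=m.get('distortion')
    if d is not None:
        K=np.array([[m['fx'],0,m['cx']],[0,m['fy'],m['cy']],[0,0,1]])
        x,y=cv2.undistortPoints(np.array([[[u,v]]],float),K,np.array(d,float))[0,0]
    return np.array(m['position']), att(m['attitude'])@np.array([x,-y,-1])
def at(n,u,v,z,s=None):
    p,d=ray(n,u,v,s); return p+d*(z-p[2])/d[2]
E
python3 - <<'E'
from h import *
for n in ['scene','top','wrist']: print(n,camera_model(n))
s,_=snap('scene','s1.png'); snap('top','t1.png'); print(s)
E
```

```text
scene {'fx': 602.9633532402105, 'fy': 602.9633532402105, 'cx': 317.01295493849204, 'cy': 239.59199578891005, 'position': array([-0.73307069, -0.8392214 ,  1.00063544]), 'attitude': array([ 0.45862249, -0.23275367, -0.37361742,  0.77194635])}
top {'fx': 555.668016127409, 'fy': 555.668016127409, 'cx': 323.27577937621066, 'cy': 232.0325725355213, 'position': array([-0.01829405, -0.07787515,  1.65116658]), 'attitude': array([ 0.15348366, -0.11134725, -0.55967028,  0.80673027])}
wrist {'fx': 371.64829954431775, 'fy': 371.64829954431775, 'cx': 321.0945058123595, 'cy': 242.12071576420732, 'hand_eye': array([[ 7.50750019e-04,  9.58459384e-01,  2.85228059e-01,
         7.26511956e-02],
       [ 9.99999452e-01, -9.27700575e-04,  4.85273835e-04,
         6.55017952e-04],
       [ 7.29721496e-04,  2.85227539e-01, -9.58459555e-01,
        -1.24329574e-01],
       [ 0.00000000e+00,  0.00000000e+00,  0.00000000e+00,
         1.00000000e+00]])}
{'clock': 0.0, 'joint_pos': array([-1.28847686,  0.61591897, -0.01262558,  1.42495764,  0.0080869 ,
        1.10338525, -0.04039932]), 'joint_vel': array([-0.00041306,  0.00040666,  0.00134088, -0.00064168,  0.0009286 ,
       -0.00074274,  0.0013209 ]), 'joint_torque': array([-6.08012738e-05, -4.69210804e+01,  2.59304764e-01, -1.71034777e+01,
        9.87356936e-03,  9.56943462e-03, -1.58008459e-05]), 'ee_pos': array([0.19731461, 0.61854752, 0.24711876]), 'tcp_rot': array([ 1.53762545e-01,  9.88106960e-01, -1.29578853e-03, -1.90543920e-04]), 'force': array([ 1.03820227, -0.51903729, -0.73269643]), 'wrist_torque': array([-0.04021647,  0.00622914, -0.00829823]), 'finger_force': 0.0, 'grip_width': 0.0856081915959445}
```

View pics/s1.png

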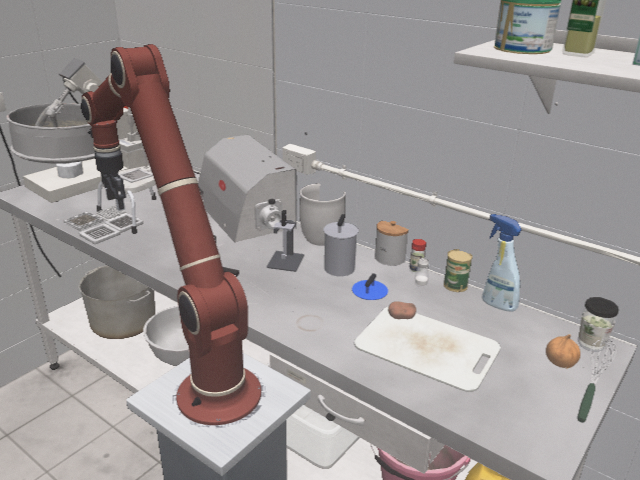

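View pics/t1.png

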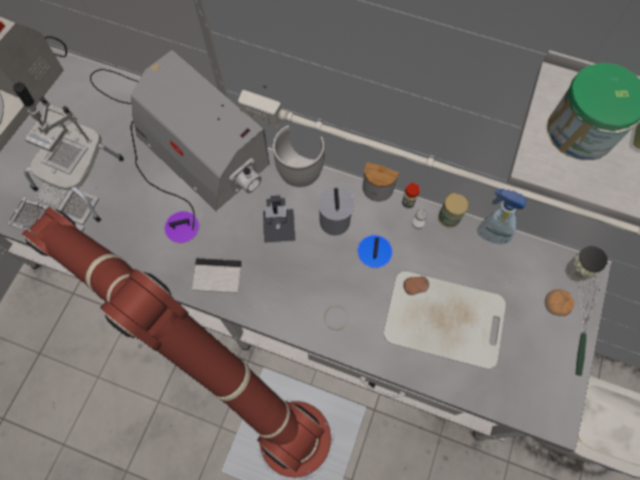

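The pot with its grey lid is at about (337,200) in the top view, the stand and hook at (277,215), and the board at (446,318). The blue lid at (375,250) and purple lid at (182,226) are decoys. I'll enlarge the pot and stand area.

Run:
```python
from h import *
t=cv2.imread('pics/t1.png')[160:270,240:400]; s=cv2.imread('pics/s1.png')[185:305,245:405]
a=cv2.resize(t,(640,440),interpolation=2)[:, :]; b=cv2.resize(s,(640,480),interpolation=2)
cv2.imwrite('pics/c1.png',np.hstack([cv2.resize(t,(400,275),interpolation=2),cv2.resize(s,(400,300),interpolation=2)[:275]]))
f=lambda *a:print(a[0],at(*a).round(3))
f('top',337,204,.146);f('top',337,198,.176)
f('scene',341,230,.146)
for p in [(278,222)]: f('top',*p,.0)
for p in [(400,274),(504,292),(496,364),(387,340)]: f('top',*p,.011)
f('top',336,318,0)
f('top',375,250,.01); f('top',217,275,0); f('top',416,285,.03); f('top',420,218,.05)
```

```text
top [0.65  0.115 0.146]
top [0.655 0.117 0.176]
scene [0.638 0.111 0.146]
top [0.588 0.29  0.   ]
top [ 0.555 -0.131  0.011]
top [ 0.612 -0.446  0.011]
top [ 0.392 -0.475  0.011]
top [ 0.347 -0.156  0.011]
top [0.359 0.008 0.   ]
top [ 0.603 -0.034  0.01 ]
top [0.357 0.399 0.   ]
top [ 0.532 -0.187  0.03 ]
top [ 0.739 -0.134  0.05 ]
```

View pics/c1.png

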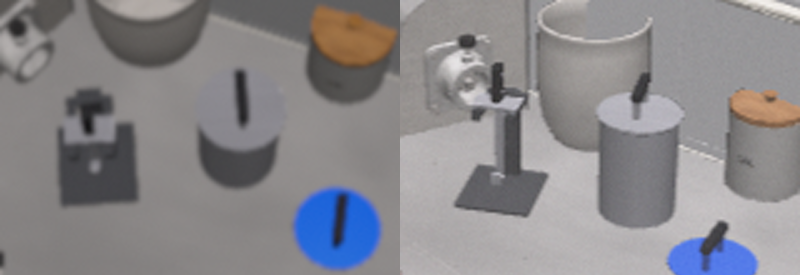

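Both views show the grey lid's black handle running roughly along the view line, in the top view from (336,189) to (337,210). The hook hangs with its handle at about (275,205). I'm moving to an overview pose for the wrist camera, up first and then across.

Run:
```python
from h import *
a=at('top',336,188.8,.178);b=at('top',337.2,210,.178);d=a-b;print(a,b,np.degrees(np.arctan2(d[1],d[0])))
a=at('top',265.5,210,0);b=at('top',292,209,0);c=at('top',264,241,0);e=at('top',295,240,0);print(a,b,c,e)
```

```text
[0.68152383 0.13015138 0.178     ] [0.61838907 0.10356243 0.178     ] 22.838198229352855
[0.61324719 0.34368629 0.        ] [6.46872135e-01 2.64408983e-01 2.22044605e-16] [0.51193818 0.30661848 0.        ] [0.54973336 0.21566562 0.        ]
```

arm_command(
  steps=[5, -5, 4, 0, 0, 0, 8.5, 10, -10, 6, 0, 0, 0, 8.5, 14, -14, 6, 0, 0, 0, 8.5, 18, -18, 6, 0, 0, 0, 8.5, 22, -22, 6, 0, 0, 0, 8.5],
)

```text
clock: 0.72
ee_pos: [0.4113, 0.4049, 0.3081]
tcp_rot: [0.154, 0.988, -0.0, -0.0]
force: [0.6, 0.2, 0.7]
grip_width: 0.0846
finger_force: 0.0
```

arm_command(
  steps=[3, -5, 0, 0, 0, 0, 8.5, 6, -10, 0, 0, 0, 0, 8.5, 9, -15, 0, 0, 0, 0, 8.5, 13, -22, 0, 0, 0, 0, 8.5, 16, -25, 0, 0, 0, 0, 8.5],
)

```text
clock: 1.35
ee_pos: [0.5705, 0.1544, 0.3081]
tcp_rot: [0.154, 0.988, -0.0, -0.0]
force: [1.3, 1.4, 0.3]
grip_width: 0.0852
finger_force: 0.0
```

arm_command(
  steps=[0, -2, 0, 0, 0, 0.18, 8.5, 0, -4, 0, 0, 0, 0.36, 8.5, 0, -5, 0, 0, 0, 0.54, 8.5, 0, -6, 0, 0, 0, 0.7, 8.5, 0, -6, 0, 0, 0, 0.7, 8.5],
)

```text
clock: 1.98
ee_pos: [0.57, 0.0952, 0.3077]
tcp_rot: [-0.192, 0.981, -0.0, -0.001]
force: [-0.4, 0.0, -0.2]
grip_width: 0.0845
finger_force: 0.0
```

Run:
```python
from h import *
s,_=snap('wrist','w1.png'); print(s['ee_pos'],s['tcp_rot'],s['joint_pos'])
```

```text
[0.57001291 0.09522102 0.30774151] [-1.92402973e-01  9.81315783e-01 -2.15053319e-04 -6.20313749e-04] [-0.14716502  0.45127345 -0.08761018  1.54701187  0.04231347  1.14640459
  1.71449384]
```

View pics/w1.png

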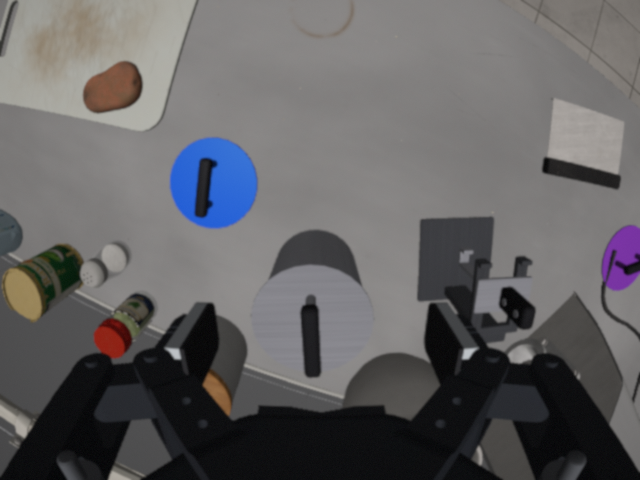

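The lid is at about (312,315) with its handle running from (310,303) to (313,376). The stand base has corners at (419,219) and (493,216), the hook's handle is near (517,306), and the blue decoy is at (213,183).

Run:
```python
from h import *
s=state()
f=lambda u,v,z:at('wrist',u,v,z,s)[:2].round(4)
a=f(310.5,305,.183);b=f(313,374,.183);print('handle',a,b,(a+b)/2,np.degrees(np.arctan2(*(b-a)[::-1])))
print('disc',[f(*p,.146) for p in [(251,316),(373,316),(312,370),(312,258)]])
a=f(419,219,0);b=f(493,216,0);c=f(419,300,0);print('stand',a,b,c,np.degrees(np.arctan2(*(c-a)[::-1])),np.degrees(np.arctan2(*(a-b)[::-1])))
print('hook',f(507,296,.141),f(520,310,.191),'lips',f(480,263,.142),f(523,262,.142))
print('blue',f(213,183,.01),'tool x',R.from_quat(s['tcp_rot']).as_matrix()[:,0])
```

```text
handle [0.6195 0.1086] [0.6783 0.134 ] [0.6489 0.1213] 23.363030593755866
disc [array([0.6673, 0.0703]), array([0.6266, 0.1689]), array([0.7003, 0.141 ]), array([0.5968, 0.0998])]
stand [0.5491 0.2174] [0.5058 0.3086] [0.6463 0.2672] 27.12813653227333 -64.60253456359078
hook [0.5655 0.2848] [0.5613 0.2671] lips [0.5472 0.2394] [0.5298 0.2817]
blue [ 0.5999 -0.0279] tool x [-9.25798052e-01 -3.78017571e-01  8.26031403e-04]
```

arm_command(
  steps=[5, 1.6, 0, 0, 0, 0.02, 6, 7.8, 2.5, -2, 0, 0, 0.02, 6, 7.8, 2.5, -7, 0, 0, 0.02, 6, 7.8, 2.5, -11, 0, 0, 0.02, 6, 7.8, 2.5, -13.4, 0, 0, 0.02, 6],
  squeeze=50,
)

```text
clock: 2.65
ee_pos: [0.6467, 0.1226, 0.1712]
tcp_rot: [-0.204, 0.979, 0.0, -0.002]
force: [0.4, -0.9, -0.7]
grip_width: 0.0599
finger_force: 0.0
```

arm_command(
  steps=[0, 0, 0, 0, 0, 0, 1, 0, 0, 0, 0, 0, 0, 0.5, 0, 0, 0, 0, 0, 0, 0.5, 0, 0, 0, 0, 0, 0, 0.5, 0, 0, 0, 0, 0, 0, 0.5],
)

```text
clock: 3.28
ee_pos: [0.6492, 0.122, 0.1761]
tcp_rot: [-0.204, 0.979, 0.0, 0.002]
force: [-0.6, -0.6, 6.4]
grip_width: 0.0134
finger_force: 51.1
```

arm_command(
  steps=[0, 0, 2, 0, 0, 0, 0.5, 0, 0, 6, 0, 0, 0, 0.5, -5, -1, 8, 0, 0, 0, 0.5, -10, -2, 8, 0, 0, 0, 0.5, -15, -3, 6, 0, 0, 0, 0.5],
)

```text
clock: 3.9
ee_pos: [0.4973, 0.0914, 0.235]
tcp_rot: [-0.204, 0.979, -0.0, 0.002]
force: [0.6, -0.8, -2.0]
grip_width: 0.0129
finger_force: 50.1
```

arm_command(
  steps=[-4.5, -1, -4, 0, 0, 0, 0.5, -5, -1.2, -9, 0, 0, 0, 0.5, -5, -1.2, -14, 0, 0, 0, 0.5, -5, -1.2, -17, 0, 0, 0, 0.5, -5, -1.2, -18.5, 0, 0, 0, 0.5],
)

```text
clock: 4.53
ee_pos: [0.4469, 0.0793, 0.0473]
tcp_rot: [-0.204, 0.979, -0.0, -0.002]
force: [-0.3, -0.6, -1.6]
grip_width: 0.0127
finger_force: 50.0
```

arm_command(
  steps=[0, 0, 0, 0, 0, 0, 0.5, 0, 0, -0.5, 0, 0, 0, 0.5, 0, 0, -0.7, 0, 0, 0, 0.5, 0, 0, -0.7, 0, 0, 0, 0.5],
)

```text
clock: 5.03
ee_pos: [0.4484, 0.0796, 0.0426]
tcp_rot: [-0.204, 0.979, -0.0, 0.0]
force: [0.4, -0.5, -2.2]
grip_width: 0.0127
finger_force: 50.0
```

arm_command(
  steps=[0, 0, -0.2, 0, 0, 0, 0.5, 0, 0, -0.2, 0, 0, 0, 0.5],
)

```text
clock: 5.28
ee_pos: [0.4485, 0.0796, 0.042]
tcp_rot: [-0.204, 0.979, -0.0, 0.001]
force: [-3.0, -0.8, 13.0]
grip_width: 0.013
finger_force: 52.0
```

arm_command(
  steps=[0, 0, -0.2, 0, 0, 0, 0.5, 0, 0, -0.2, 0, 0, 0, 0.5],
)

```text
clock: 5.52
ee_pos: [0.4484, 0.0796, 0.0419]
tcp_rot: [-0.204, 0.979, -0.0, 0.001]
force: [-5.6, -1.7, 32.8]
grip_width: 0.0128
finger_force: 54.7
```

arm_command(
  steps=[0, 0, 0.3, 0, 0, 0, 0.5, 0, 0, 0.3, 0, 0, 0, 5, 0, 0, 0.3, 0, 0, 0, 5, 0, 0, 0.3, 0, 0, 0, 5, 0, 0, 4, 0, 0, 0, 5],
)

```text
clock: 6.15
ee_pos: [0.4465, 0.0793, 0.0765]
tcp_rot: [-0.204, 0.979, -0.0, -0.003]
force: [0.3, -0.0, 0.1]
grip_width: 0.0499
finger_force: 0.0
```

arm_command(
  steps=[0, 0, 6, 0, 0, 0.04, 5, 0, 3, 12, 0, 0, 0.04, 6, 3, 8, 17, 0, 0, 0.04, 7, 6, 13, 20, 0, 0, 0.04, 8, 7, 17, 22, 0, 0, 0.04, 8],
)

```text
clock: 6.78
ee_pos: [0.5183, 0.2468, 0.2977]
tcp_rot: [-0.223, 0.975, -0.0, 0.001]
force: [-0.4, -0.1, 0.4]
grip_width: 0.0801
finger_force: 0.0
```

arm_command(
  steps=[0, 1, 0, 0, 0, 0, 8, 0, 1, 0, 0, 0, 0, 8],
)

```text
clock: 7.02
ee_pos: [0.5162, 0.2565, 0.2952]
tcp_rot: [-0.225, 0.974, -0.001, -0.001]
force: [0.1, -1.2, 0.3]
grip_width: 0.0801
finger_force: 0.0
```

Run:
```python
from h import *
s,_=snap('wrist','w2.png'); print(s['ee_pos'],s['tcp_rot'])
```

```text
[0.51615833 0.25653581 0.295238  ] [-2.24516377e-01  9.74469222e-01 -5.26291051e-04 -1.36190914e-03]
```

View pics/w2.png

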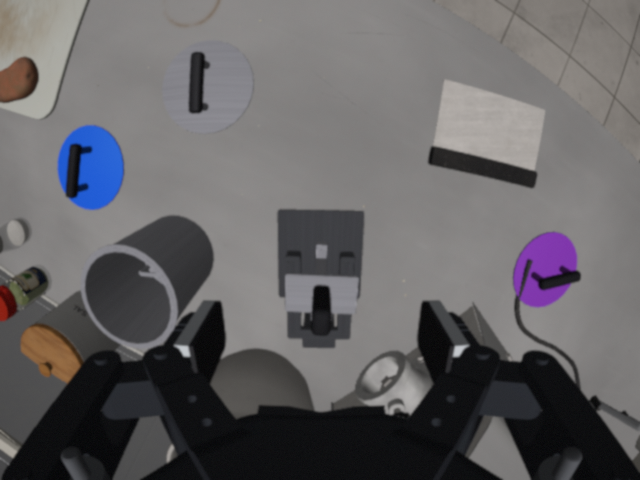

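The lid lies flat at (207,86), the hook is ahead with its flange around (321,290), and the pot is open at (131,295). I'll zoom in on the hook and on the pot.

Run:
```python
from h import *
i=cv2.imread('pics/w2.png')
a=cv2.resize(i[200:355,270:375],(400,590),interpolation=2);b=cv2.resize(i[205:360,75:180],(400,590),interpolation=2)
b=cv2.convertScaleAbs(b,alpha=1.8)
cv2.imwrite('pics/c2.png',np.hstack([a,b]))
```

```text
(no output)
```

View pics/c2.png

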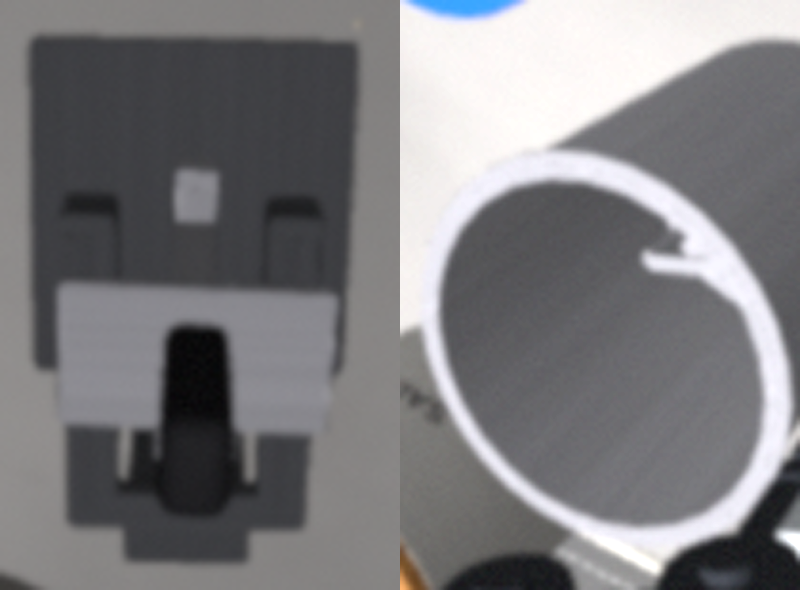

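Run:
```python
from h import *
s=state()
f=lambda u,v,z:at('wrist',u,v,z,s)[:2]
c=lambda x,y,z:f(270+x/3.81,200+y/3.81,z)
d=lambda v:np.degrees(np.arctan2(v[1],v[0]))
A,B,C,D=c(60,283,.141),c(337,295,.141),c(60,425,.141),c(330,432,.141)
print('flange',A,B,C,D,(A+B+C+D)/4,d(A-B)+90,d(C-A),np.linalg.norm(A-B),np.linalg.norm(C-A))
a,b=c(30,38,0),c(357,43,0);print('base near',a,b,d(a-b)+90,np.linalg.norm(a-b))
print('handle top',c(195,475,.191), 'handle bottom near',c(197,328,.141))
Rt=R.from_quat(s['tcp_rot']).as_matrix();print('tool fwd yaw',d(-Rt[:2,0]))
p=lambda x,y,z:f(75+(x-400)/3.81,205+y/3.81,z)
# pot rim outer ellipse
pts=np.array([p(x,y,.14) for x,y in [(424,320),(445,222),(500,163),(570,153),(650,183),(730,260),(785,370),(780,480),(640,545),(520,485),(460,410)]])
M=np.c_[2*pts,np.ones(len(pts))];q=np.linalg.lstsq(M,(pts**2).sum(1),rcond=None)[0];print('pot',q[:2],np.sqrt(q[2]+q[:2]@q[:2]))
print(s['joint_pos'])
```

```text
flange [0.56192165 0.24563283] [0.53875396 0.29965505] [0.59279421 0.25928509] [0.56834632 0.31363224] [0.56545404 0.2795513 ] 23.212307378566436 23.85565368352556 0.05878045549183259 0.03375647305342444
base near [0.54941707 0.21552111] [0.50751793 0.30545575] 24.98007607432274 0.0992158044600017
handle top [0.56595627 0.27940465] handle bottom near [0.55848097 0.27619008]
tool fwd yaw 25.81848636655607
pot [0.65303496 0.12278365] 0.05169812378514208
[-0.41032303  0.46073625 -0.13474745  1.57053271  0.06758506  1.11867799
  1.46045877]
```

Hook origin is at about (0.566, 0.280), yaw 24°. The pot is at about (0.651, 0.122). Next I'm looking straight into the pot to find the bail.

arm_command(
  steps=[4, -3, 3, 0, 0, 0, 8, 9, -6, 3, 0, 0, 0, 8, 14, -9, 3, 0, 0, 0, 8, 18, -11, 3, 0, 0, 0, 8, 18, -11, 3, 0, 0, 0, 8],
)

```text
clock: 7.7
ee_pos: [0.6988, 0.1393, 0.323]
tcp_rot: [-0.219, 0.976, -0.002, -0.002]
force: [-0.5, -0.1, 0.1]
grip_width: 0.08
finger_force: 0.0
```

Run:
```python
from h import *
s,im=snap('wrist','w3.png'); print(s['ee_pos'],s['tcp_rot'])
m=camera_model('wrist');H=np.array(m['hand_eye']);Rt=R.from_quat(s['tcp_rot']).as_matrix()
def proj(P):
    q=H[:3,:3].T@(Rt.T@(np.array(P)-s['ee_pos'])-H[:3,3]); x,y,z=q[0],-q[1],-q[2]
    t=np.arctan2(np.hypot(x,y),z)/np.hypot(x,y); return m['cx']+m['fx']*t*x,m['cy']+m['fy']*t*y
u,v=map(int,proj([.651,.122,.1])); print(u,v)
u=max(u,75);v=max(v,75)
c=im[v-75:v+75,u-75:u+75,::-1]; print('crop origin',u-75,v-75)
cv2.imwrite('pics/c3.png',cv2.convertScaleAbs(cv2.resize(c,None,fx=4,fy=4,interpolation=2),alpha=1.5))
```

```text
[0.69882441 0.1392835  0.32304518] [-0.21906341  0.97570484 -0.0023461  -0.00240634]
326 159
crop origin 251 84
```

View pics/c3.png

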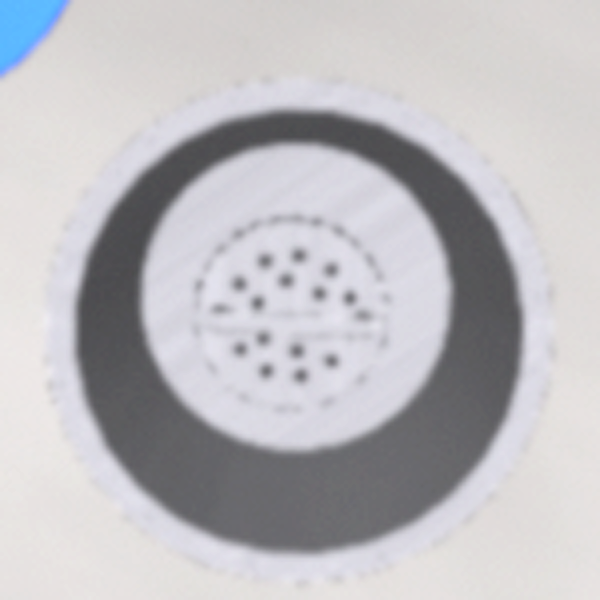

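The crop shows the open pot from above. The basket top is a dashed circle centred at (291,311). The bail's top bar runs nearly horizontally from (205,~318) to (385,~326), so it is close to parallel with the tool's y axis.

Run:
```python
from h import *
s=dict(state()); s['ee_pos']=[0.69882441,0.1392835,0.32304518]; s['tcp_rot']=[-0.21906341,0.97570484,-0.0023461,-0.00240634]
c=lambda x,y,z:at('wrist',251+x/4,84+y/4,z,s)[:2].round(4)
d=lambda v:np.degrees(np.arctan2(v[1],v[0]))
print('pot rim',c(299,332,.14),c(77,332,.14),c(522,332,.14),'floor',c(296,298,.006))
print('basket',c(291,311,.033),'r',c(194,311,.033),c(388,311,.033))
a,b=c(204,318,.068),c(385,326,.068);print('bail',a,b,(a+b)/2,d(a-b)+90,np.linalg.norm(a-b))
a,b=c(205,328,.068),c(385,336,.068);print(d(a-b)+90)
a,b=c(220,310,.033),c(363,315,.033);print('legs',(a+b)/2,d(a-b)+90,np.linalg.norm(a-b))
print(state()['ee_pos'])
```

```text
pot rim [0.6552 0.1226] [0.6746 0.0808] [0.6349 0.1643] floor [0.6558 0.1232]
basket [0.6583 0.1227] r [0.6698 0.0983] [0.6466 0.147 ]
bail [0.6673 0.1023] [0.6494 0.1448] [0.65835 0.12355] 22.83968087185906 0.046115723999521054
22.82154218581111
legs [0.6586  0.12295] 23.40666275003676 0.03977298077841288
[0.69725272 0.14232224 0.3239843 ]
```

arm_command(
  steps=[-4, 4, 0, 0, 0, -0.03, 5, -8, 8, 0, 0, 0, -0.03, 5, -12, 12, -3, 0, 0, -0.03, 5, -13.1, 13.7, -5, 0, 0, -0.03, 5, -13.1, 13.7, -5, 0, 0, -0.03, 5],
)

```text
clock: 8.38
ee_pos: [0.5622, 0.2851, 0.2752]
tcp_rot: [-0.212, 0.977, -0.0, -0.003]
force: [0.5, -0.9, 0.3]
grip_width: 0.0499
finger_force: 0.0
```

arm_command(
  steps=[0, 0, 0, 0, 0, 0, 5, 0, 0, 0, 0, 0, 0, 5],
)

```text
clock: 8.62
ee_pos: [0.5677, 0.2816, 0.2776]
tcp_rot: [-0.207, 0.978, -0.0, 0.001]
force: [0.6, -0.6, -0.5]
grip_width: 0.05
finger_force: 0.0
```

arm_command(
  steps=[-0.1, -0.2, -3, 0, 0, 0, 5, -0.1, -0.2, -6, 0, 0, 0, 5, -0.1, -0.2, -6.5, 0, 0, 0, 5, -0.1, -0.2, -6.5, 0, 0, 0, 5],
)

```text
clock: 9.12
ee_pos: [0.5661, 0.2811, 0.2123]
tcp_rot: [-0.208, 0.978, 0.0, 0.001]
force: [0.2, -0.2, -0.5]
grip_width: 0.0502
finger_force: 0.0
```

Run:
```python
from h import *
s,im=snap('wrist','w4.png'); print(s['ee_pos'],s['tcp_rot'])
cv2.imwrite('pics/c4.png',cv2.convertScaleAbs(cv2.resize(im[180:480,120:520,::-1],None,fx=2,fy=2),alpha=1.5))
```

```text
[0.56605496 0.28106315 0.21227561] [-2.08475317e-01  9.78027400e-01  5.07896162e-05  6.67040259e-04]
```

View pics/c4.png

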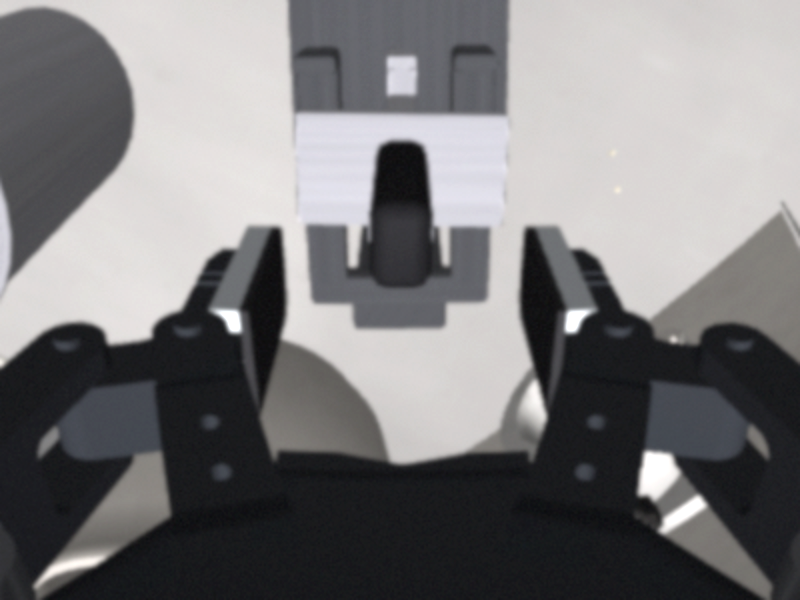

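The hook's handle is centred between the fingers at crop (402,250), and the flange edges are square to the image. I'll compute the offset.

Run:
```python
from h import *
s=dict(state()); s['ee_pos']=[0.56605496,0.28106315,0.21227561]; s['tcp_rot']=[-0.208475317,0.9780274,5.08e-5,6.67e-4]
c=lambda x,y,z:at('wrist',120+x/2,180+y/2,z,s)[:2]
d=lambda v:np.degrees(np.arctan2(v[1],v[0]))
P=[c(298,114,.141),c(508,115,.141),c(300,220,.141),c(504,222,.141)]
print(np.mean(P,0),d(P[0]-P[1])+90,d(P[2]-P[0]),d(P[2]-P[3])+90,'tool',d(-R.from_quat(s['tcp_rot']).as_matrix()[:2,0]))
print('top',c(402,250,.191),state()['ee_pos'])
```

```text
[0.56509572 0.28121405] 23.83004363396826 22.550121938437286 23.499693669592233 tool 24.06604600728431
top [0.565503   0.28126112] [0.56624148 0.28148176 0.21289609]
```

arm_command(
  steps=[-0.1, 0, -2, 0, 0, 0, 5, -0.1, 0, -4, 0, 0, 0, 5, -0.1, 0, -4.9, 0, 0, 0, 5, -0.1, 0, -4.9, 0, 0, 0, 5],
  squeeze=80,
)

```text
clock: 9.68
ee_pos: [0.5644, 0.2816, 0.1629]
tcp_rot: [-0.209, 0.978, 0.0, 0.0]
force: [0.5, -0.2, -0.5]
grip_width: 0.0499
finger_force: 0.0
```

arm_command(
  steps=[0, 0, 0, 0, 0, 0, 0.8, 0, 0, 0, 0, 0, 0, 0.5, 0, 0, 0, 0, 0, 0, 0.5, 0, 0, 0, 0, 0, 0, 0.5, 0, 0, 0, 0, 0, 0, 0.5],
)

```text
clock: 10.3
ee_pos: [0.5647, 0.2818, 0.1636]
tcp_rot: [-0.209, 0.978, 0.0, 0.001]
force: [-0.7, -1.2, 5.1]
grip_width: 0.0129
finger_force: 78.1
```

arm_command(
  steps=[0, 0, 1, 0, 0, 0, 0.5, 0, 0, 2, 0, 0, 0, 0.5, -1.8, -0.8, 2, 0, 0, 0, 0.5, -4.6, -2, 2, 0, 0, 0, 0.5, -7.3, -3.3, 2.5, 0, 0, 0, 0.5],
)

```text
clock: 10.92
ee_pos: [0.4898, 0.248, 0.1874]
tcp_rot: [-0.209, 0.978, -0.0, -0.001]
force: [0.2, -1.0, -0.6]
grip_width: 0.0133
finger_force: 77.8
```

arm_command(
  steps=[-1, -0.5, 3, 0, 0, 0, 0.5, -1, -0.5, 8, 0, 0, 0, 0.5, -1, -1, 12.5, 0, 0, 0, 0.5, 2, -4, 13.5, 0, 0, 0, 0.5, 6, -8, 13.5, 0, 0, 0, 0.5],
)

```text
clock: 11.55
ee_pos: [0.5514, 0.1699, 0.3249]
tcp_rot: [-0.211, 0.977, 0.001, 0.002]
force: [0.9, 0.3, -1.1]
grip_width: 0.0135
finger_force: 78.0
```

arm_command(
  steps=[4, -1.5, 0, 0, 0, 0, 0.5, 8, -2.5, 0, 0, 0, 0, 0.5, 12, -3.6, 0, 0, 0, 0, 0.5, 12.5, -3.7, 0, 0, 0, 0, 0.5, 12.5, -3.7, 0, 0, 0, 0, 0.5],
)

```text
clock: 12.18
ee_pos: [0.6755, 0.1317, 0.322]
tcp_rot: [-0.209, 0.978, 0.0, -0.001]
force: [-1.0, -0.2, -0.1]
grip_width: 0.0132
finger_force: 78.0
```

arm_command(
  steps=[0, 0, 0, 0, 0, 0, 0.5, 0, 0, 0, 0, 0, 0, 0.5, 0, 0, 0, 0, 0, 0, 0.5],
)

```text
clock: 12.55
ee_pos: [0.6756, 0.1318, 0.323]
tcp_rot: [-0.209, 0.978, 0.0, 0.0]
force: [-0.8, -0.6, -1.1]
grip_width: 0.0134
finger_force: 78.0
```

Run:
```python
from h import *
s,im=snap('wrist','w5.png'); print(s['ee_pos'],s['tcp_rot'])
cv2.imwrite('pics/c5.png',cv2.convertScaleAbs(cv2.resize(im[60:360,170:470,::-1],None,fx=2,fy=2,interpolation=2),alpha=1.4))
```

```text
[0.67561831 0.13182055 0.32303698] [-2.09391065e-01  9.77831962e-01  1.68486167e-05  1.88877490e-04]
```

View pics/c5.png

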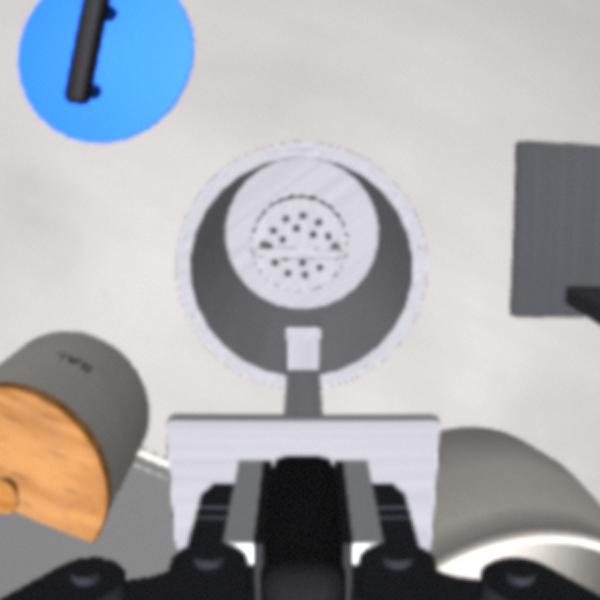

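The settled view shows the hook's tip and foot at crop (285–322, 327–370), the basket centre at about (299,244), and the bail bar near (299,250) with its lower edge at y ≈ 256.

Run:
```python
from h import *
s=dict(state()); s['ee_pos']=[0.67561831,0.13182055,0.32303698]; s['tcp_rot']=[-0.209391065,0.977831962,1.7e-5,1.89e-4]
c=lambda x,y,z:at('wrist',170+x/2,60+y/2,z,s)[:2]
u=-R.from_quat(s['tcp_rot']).as_matrix()[:2,0];w=np.array([-u[1],u[0]]);print('fwd',u)
def g(n,p): q=np.array(p)-s['ee_pos'][:2];print(n,p.round(4),'rel TCP fwd/left mm',(1e3*np.array([q@u,q@w])).round(1))
g('rim',c(301.5,263,.14));g('rimL',c(190,263,.14));g('rimR',c(413,263,.14));g('rim near',c(301,157,.14));g('rim far',c(301,375,.14));g('floor',c(302,232,.006));g('basket',c(299,244,.033))
g('basketnear',c(299,196,.033));g('basketfar',c(299,291,.033))
g('bail lower(far) edge',c(299,257,.068));g('legs',c(306,245,.033))
g('foot bottom front',c(304,327,.3230-.0286-.110));g('tip top front',c(304,370,.3230-.0286-.094))
```

```text
fwd [0.91231069 0.40949855]
rim [0.6529 0.1217] rel TCP fwd/left mm [-24.9   0.1]
rimL [0.6718 0.0789] rel TCP fwd/left mm [-25.2 -46.7]
rimR [0.6334 0.1643] rel TCP fwd/left mm [-25.2  47. ]
rim near [0.6127 0.1034] rel TCP fwd/left mm [-69.1  -0.1]
rim far [0.6976 0.1416] rel TCP fwd/left mm [24.1 -0.1]
floor [0.6546 0.1227] rel TCP fwd/left mm [-22.9   0.3]
basket [0.6587 0.1227] rel TCP fwd/left mm [-19.2  -1.4]
basketnear [0.6341 0.1117] rel TCP fwd/left mm [-46.2  -1.4]
basketfar [0.6832 0.1337] rel TCP fwd/left mm [ 7.7 -1.4]
bail lower(far) edge [0.6607 0.1238] rel TCP fwd/left mm [-16.9  -1.2]
legs [0.6576 0.1265] rel TCP fwd/left mm [-18.6   2.5]
foot bottom front [0.6677 0.1295] rel TCP fwd/left mm [-8.2  1.1]
tip top front [0.6782 0.1341] rel TCP fwd/left mm [3.3 1.1]
```

Bail centre is 19.4 mm behind and 1.4 mm right of the TCP in hook axes. I'm nudging +2.5 mm forward and 2.4 mm right, then lowering 14.5 cm in stages.

arm_command(
  steps=[0.33, -0.12, -1, 0, 0, 0, 0.5, 0.33, -0.12, -4, 0, 0, 0, 0.5, 0.33, -0.12, -7, 0, 0, 0, 0.5, 0.33, -0.12, -9.5, 0, 0, 0, 0.5, 0.33, -0.12, -9.5, 0, 0, 0, 0.5],
)

```text
clock: 13.22
ee_pos: [0.6777, 0.1296, 0.2241]
tcp_rot: [-0.209, 0.978, -0.0, -0.003]
force: [-0.7, -1.2, -0.9]
grip_width: 0.0132
finger_force: 78.0
```

arm_command(
  steps=[0, 0, -1.5, 0, 0, 0, 0.5, 0, 0, -3, 0, 0, 0, 0.5, 0, 0, -4, 0, 0, 0, 0.5, 0, 0, -4.7, 0, 0, 0, 0.5, 0, 0, -4.7, 0, 0, 0, 0.5],
)

```text
clock: 13.85
ee_pos: [0.6791, 0.1302, 0.1798]
tcp_rot: [-0.209, 0.978, -0.0, -0.001]
force: [-0.1, 0.5, -0.8]
grip_width: 0.0131
finger_force: 78.0
```

arm_command(
  steps=[-0.5, -0.22, -0.1, 0, 0, 0, 0.5, -1, -0.45, -0.1, 0, 0, 0, 0.5, -1.5, -0.68, -0.1, 0, 0, 0, 0.5, -1.95, -0.88, -0.1, 0, 0, 0, 0.5, -1.95, -0.88, -0.1, 0, 0, 0, 0.5],
)

```text
clock: 14.48
ee_pos: [0.6596, 0.1211, 0.1797]
tcp_rot: [-0.209, 0.978, -0.0, -0.0]
force: [-0.0, -0.3, -1.0]
grip_width: 0.0132
finger_force: 78.0
```

arm_command(
  steps=[0, 0, 0.4, 0, 0, 0, 0.5, 0, 0, 0.8, 0, 0, 0, 0.5, 0, 0, 1.2, 0, 0, 0, 0.5, 0, 0, 1.6, 0, 0, 0, 0.5, 0, 0, 1.6, 0, 0, 0, 0.5],
)

```text
clock: 15.1
ee_pos: [0.6602, 0.1215, 0.196]
tcp_rot: [-0.209, 0.978, -0.0, 0.001]
force: [0.0, -0.4, -0.7]
grip_width: 0.013
finger_force: 78.0
```

arm_command(
  steps=[0, 0, 0.3, 0, 0, 0, 0.5, 0, 0, 0.6, 0, 0, 0, 0.5, 0, 0, 1, 0, 0, 0, 0.5, 0, 0, 1, 0, 0, 0, 0.5, 0, 0, 1, 0, 0, 0, 0.5],
)

```text
clock: 15.72
ee_pos: [0.6598, 0.1214, 0.2054]
tcp_rot: [-0.209, 0.978, -0.0, -0.0]
force: [0.5, 0.2, -2.4]
grip_width: 0.0132
finger_force: 77.9
```

Basket caught, at about 1.7 N. I'm lifting it straight out.

arm_command(
  steps=[0, 0, 1, 0, 0, 0, 0.5, 0, 0, 2.5, 0, 0, 0, 0.5, 0, 0, 4, 0, 0, 0, 0.5, 0, 0, 6, 0, 0, 0, 0.5, 0, 0, 8, 0, 0, 0, 0.5],
)

```text
clock: 16.35
ee_pos: [0.66, 0.1215, 0.2874]
tcp_rot: [-0.209, 0.978, -0.0, 0.001]
force: [0.2, -0.6, -2.9]
grip_width: 0.0129
finger_force: 77.9
```

arm_command(
  steps=[0, 0, 2, 0, 0, 0, 0.5, 0, 0, 4, 0, 0, 0, 0.5, 0, 0, 6, 0, 0, 0, 0.5, 0, 0, 7.5, 0, 0, 0, 0.5, 0, 0, 8.5, 0, 0, 0, 0.5],
)

```text
clock: 16.98
ee_pos: [0.66, 0.1215, 0.372]
tcp_rot: [-0.209, 0.978, -0.0, 0.001]
force: [-1.0, -0.6, -2.7]
grip_width: 0.0132
finger_force: 77.9
```

arm_command(
  steps=[0, 0, 0, 0, 0, 0, 0.5, 0, 0, 0, 0, 0, 0, 0.5],
)

```text
clock: 17.23
ee_pos: [0.6595, 0.1214, 0.3695]
tcp_rot: [-0.209, 0.978, -0.0, -0.001]
force: [0.2, -1.2, -1.9]
grip_width: 0.013
finger_force: 77.9
```

Run:
```python
from h import *
s,im=snap('scene','s6.png'); print(s['ee_pos'],s['force'],s['joint_pos'])
_,w=snap('wrist','w6.png')
a=cv2.resize(im[130:280,270:470,::-1],(400,300),interpolation=2);b=cv2.resize(w[60:360,120:520,::-1],(400,300))
cv2.imwrite('pics/c6.png',np.hstack([a,b]))
```

```text
[0.65953587 0.12138467 0.36954566] [ 0.1688988  -1.23384606 -1.89389674] [-0.17553032  0.58412299 -0.07762519  1.13843705  0.04328506  1.42246428
  1.74530644]
```

View pics/c6.png

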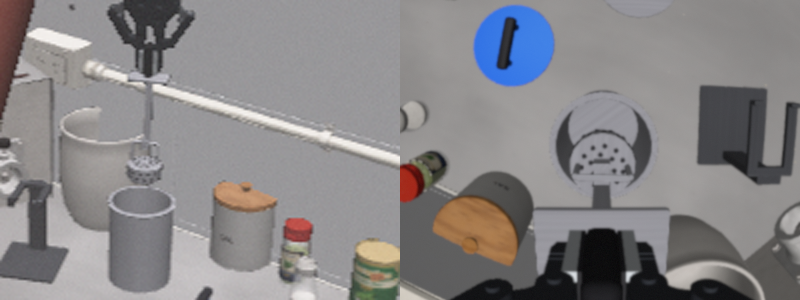

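The basket hangs upright from the hook, clear of the pot. I'm carrying it gently to the board.

arm_command(
  steps=[-0.3, -0.7, 0.5, 0, 0, 0, 0.5, -1, -2.2, 1, 0, 0, 0, 0.5, -2, -4.5, 1, 0, 0, 0, 0.5, -3, -7, 1, 0, 0, 0, 0.5, -4, -9.5, 1, 0, 0, 0, 0.5],
)

```text
clock: 17.95
ee_pos: [0.619, 0.024, 0.3813]
tcp_rot: [-0.208, 0.978, -0.001, 0.0]
force: [-0.3, -0.2, -2.1]
grip_width: 0.0131
finger_force: 77.9
```

arm_command(
  steps=[-1, -2.5, 0, 0, 0, 0, 0.5, -2, -5, 0, 0, 0, 0, 0.5, -3, -7.5, 0, 0, 0, 0, 0.5, -4, -10, 0, 0, 0, 0, 0.5, -5, -12.5, 0, 0, 0, 0, 0.5],
)

```text
clock: 18.58
ee_pos: [0.5687, -0.1008, 0.3814]
tcp_rot: [-0.208, 0.978, -0.001, 0.0]
force: [0.1, -0.4, -2.5]
grip_width: 0.0132
finger_force: 77.9
```

arm_command(
  steps=[-1.1, -2.5, 0, 0, 0, 0, 0.5, -2.2, -5, 0, 0, 0, 0, 0.5, -3.3, -7.5, 0, 0, 0, 0, 0.5, -4.4, -10, 0, 0, 0, 0, 0.5, -5.5, -12.5, 0, 0, 0, 0, 0.5],
)

```text
clock: 19.2
ee_pos: [0.5133, -0.2255, 0.3814]
tcp_rot: [-0.208, 0.978, -0.001, 0.0]
force: [-0.7, 0.3, -2.8]
grip_width: 0.0132
finger_force: 77.9
```

arm_command(
  steps=[-1, -2.3, 0, 0, 0, 0, 0.5, -2, -4.4, 0, 0, 0, 0, 0.5, -2.8, -6.2, 0, 0, 0, 0, 0.5, -3.3, -7.5, 0, 0, 0, 0, 0.5, -3.5, -8.2, 0, 0, 0, 0, 0.5],
)

```text
clock: 19.82
ee_pos: [0.4794, -0.3065, 0.3807]
tcp_rot: [-0.209, 0.978, -0.0, 0.0]
force: [1.0, 0.1, -1.6]
grip_width: 0.0134
finger_force: 77.9
```

arm_command(
  steps=[0, 0, -1, 0, 0, 0, 0.5, 0, 0, -3, 0, 0, 0, 0.5, 0, 0, -5.5, 0, 0, 0, 0.5, 0, 0, -8, 0, 0, 0, 0.5, 0, 0, -10, 0, 0, 0, 0.5],
)

```text
clock: 20.45
ee_pos: [0.4801, -0.3038, 0.2786]
tcp_rot: [-0.21, 0.978, 0.001, -0.0]
force: [0.4, -0.2, -2.2]
grip_width: 0.0128
finger_force: 77.9
```

arm_command(
  steps=[0, 0, -2, 0, 0, 0, 0.5, 0, 0, -3.5, 0, 0, 0, 0.5, 0, 0, -4.8, 0, 0, 0, 0.5, 0, 0, -5.8, 0, 0, 0, 0.5, 0, 0, -6.4, 0, 0, 0, 0.5],
)

```text
clock: 21.08
ee_pos: [0.4799, -0.3055, 0.216]
tcp_rot: [-0.209, 0.978, 0.0, -0.0]
force: [-0.5, 1.0, -2.6]
grip_width: 0.0131
finger_force: 77.9
```

arm_command(
  steps=[0, 0, 0, 0, 0, 0, 0.5, 0, 0, 0, 0, 0, 0, 0.5, 0, 0, 0, 0, 0, 0, 0.5, 0, 0, 0, 0, 0, 0, 0.5, 0, 0, 0, 0, 0, 0, 0.5],
)

```text
clock: 21.7
ee_pos: [0.4799, -0.3056, 0.2166]
tcp_rot: [-0.209, 0.978, -0.0, 0.0]
force: [0.2, -0.4, -2.6]
grip_width: 0.0132
finger_force: 77.9
```

arm_command(
  steps=[0, 0, 0, 0, 0, 0, 0.5, 0, 0, 0, 0, 0, 0, 0.5, 0, 0, 0, 0, 0, 0, 0.5, 0, 0, 0, 0, 0, 0, 0.5, 0, 0, 0, 0, 0, 0, 0.5],
)

```text
clock: 22.32
ee_pos: [0.4799, -0.3056, 0.2165]
tcp_rot: [-0.209, 0.978, -0.0, -0.0]
force: [0.7, -1.3, -2.5]
grip_width: 0.0131
finger_force: 77.9
```

arm_command(
  steps=[0, 0, -0.3, 0, 0, 0, 0.5, 0, 0, -0.6, 0, 0, 0, 0.5, 0, 0, -0.9, 0, 0, 0, 0.5, 0, 0, -1.1, 0, 0, 0, 0.5, 0, 0, -1.3, 0, 0, 0, 0.5],
)

```text
clock: 22.95
ee_pos: [0.4799, -0.3056, 0.2033]
tcp_rot: [-0.209, 0.978, -0.0, -0.0]
force: [0.6, 0.6, -2.4]
grip_width: 0.013
finger_force: 77.9
```

arm_command(
  steps=[0, 0, -0.15, 0, 0, 0, 0.5, 0, 0, -0.3, 0, 0, 0, 0.5, 0, 0, -0.45, 0, 0, 0, 0.5, 0, 0, -0.6, 0, 0, 0, 0.5, 0, 0, -0.6, 0, 0, 0, 0.5],
)

```text
clock: 23.58
ee_pos: [0.4799, -0.3056, 0.1974]
tcp_rot: [-0.209, 0.978, 0.0, -0.0]
force: [0.0, 0.1, -0.6]
grip_width: 0.013
finger_force: 77.9
```

arm_command(
  steps=[0, 0, -0.4, 0, 0, 0, 0.5, 0, 0, -0.8, 0, 0, 0, 0.5, 0, 0, -1.2, 0, 0, 0, 0.5, 0, 0, -1.4, 0, 0, 0, 0.5, 0, 0, -1.4, 0, 0, 0, 0.5],
)

```text
clock: 24.2
ee_pos: [0.4798, -0.3055, 0.1833]
tcp_rot: [-0.209, 0.978, 0.0, -0.0]
force: [-0.1, -0.7, -1.6]
grip_width: 0.0135
finger_force: 77.9
```

Run:
```python
from h import *
m=camera_model('wrist');H=np.array(m['hand_eye'])
s,w=snap('wrist','w7.png');print(s['ee_pos'],s['force'])
f=lambda u,v,z:at('wrist',u,v,z,s)[:2]
# rows of image centre: brightness profile over warped top-down map at z=.038
Rt=R.from_quat(s['tcp_rot']).as_matrix();o=np.array(s['ee_pos'])+Rt@H[:3,3];A=Rt@H[:3,:3]
c=state()['ee_pos'][:2];g=np.arange(-.05,.05,.00025)
X,Y=np.meshgrid(g,g);u=-Rt[:2,0];v=np.array([-u[1],u[0]])
P=np.stack([c[0]+X*u[0]+Y*v[0],c[1]+X*u[1]+Y*v[1],0*X+.038],-1)
q=(P-o)@A;x,y,z=q[...,0],-q[...,1],-q[...,2];r=np.hypot(x,y);t=np.arctan2(r,z)/r
W=cv2.remap(w,(m['cx']+m['fx']*t*x).astype('f4'),(m['cy']+m['fy']*t*y).astype('f4'),1)
G=cv2.cvtColor(W,cv2.COLOR_RGB2GRAY)
for row in cv2.resize(G,(25,25),interpolation=cv2.INTER_AREA): print(*['%3d'%k for k in row])
```

```text
[ 0.47980022 -0.3055087   0.18326952] [-0.08927966 -0.67819424 -1.55179361]
148 148 150 148 145 141 135 129 128 127 124 124 124 126 129 132 134 137 138 102 101 113 113 114 112
149 149 149 148 143 138 134 130 127 125 125 127 130 131 131 132 135 138 137 100 102 113 113 114 112
149 148 149 149 145 140 134 131 129 128 129 132 133 134 132 131 134 137 135  97 102 113 113 114 112
147 147 148 150 146 138 133 132 129 130 135 136 135 134 133 131 130 132 134  98 102 113 114 114 112
145 143 146 147 144 138 137 135 133 132 133 133 131 129 129 129 130 131 135 100 102 113 114 114 112
145 143 142 140 137 134 132 133 132 130 130 131 131 134 133 132 132 132 133  99 102 113 114 114 112
144 142 139 137 135 134 133 130 124 120 107 121 118 113 120 129 132 131 133  98 102 113 114 114  85
141 141 140 139 139 138 139 118  93 116 117 112  71  58  98 115 125 132 136 100 102 113 114 114  77
139 140 139 140 142 140 116  93 112 111 100 109  63  86 106 112 113 126 139 102 102 113 114 114  69
141 141 141 138 138 129  74 111 113 110  78 109 108 112 108 113 113 116 135 101 102 113 114 114  68
142 142 141 135 132  97 
[... 775 characters left out ...]

140 141 138 133 128 125 124 122  97 105 110 112  94  73  87 114 130 139 139 100 103 113 113 113  78
139 140 139 134 129 125 124 126 125 125 115 118 122 125 125 130 134 137 137 100 103 113 113 114 106
142 144 140 131 129 130 131 129 126 127 132 133 130 130 132 134 135 135 137 101 103 112 113 114 113
147 146 140 135 134 135 136 135 130 128 131 131 130 131 129 128 130 131 131  98 103 112 113 114 112
145 143 143 140 138 139 138 136 130 130 133 133 132 130 128 127 131 131 132  98 103 112 113 114 113
147 148 146 142 138 138 137 133 130 134 135 131 130 132 131 130 130 133 137 101 103 112 113 114 113
150 148 144 141 142 143 140 136 136 138 137 133 132 134 134 131 133 136 139 102 103 112 113 113 113
```

The basket stands on the board and is unloaded. I'm backing the hook out forward, then up.

arm_command(
  steps=[0.5, 0.22, 0, 0, 0, 0, 0.5, 1, 0.45, 0, 0, 0, 0, 0.5, 1.5, 0.68, 0, 0, 0, 0, 0.5, 2.1, 0.94, 0, 0, 0, 0, 0.5, 2.3, 1.03, 0, 0, 0, 0, 0.5],
)

```text
clock: 24.88
ee_pos: [0.5036, -0.2947, 0.1835]
tcp_rot: [-0.21, 0.978, 0.0, 0.0]
force: [-0.1, 0.1, -0.6]
grip_width: 0.0131
finger_force: 77.9
```

arm_command(
  steps=[0, 0, 0, 0, 0, 0, 0.5, 0.2, 0.1, 1.5, 0, 0, 0, 0.5, 0.2, 0.1, 4, 0, 0, 0, 0.5, 0.2, 0.1, 8, 0, 0, 0, 0.5, 0.2, 0.1, 14, 0, 0, 0, 0.5],
)

```text
clock: 25.5
ee_pos: [0.5039, -0.2939, 0.3244]
tcp_rot: [-0.209, 0.978, 0.001, -0.001]
force: [1.1, -0.5, 0.1]
grip_width: 0.0128
finger_force: 78.0
```

arm_command(
  steps=[0, 3, 0, 0, 0, 0, 0.5, 0, 8, 0, 0, 0, 0, 0.5, 0, 13, 0, 0, 0, 0, 0.5, -0.5, 18, 0, 0, 0, 0, 0.5, -1, 23, 0, 0, 0, 0, 0.5],
)

```text
clock: 26.12
ee_pos: [0.4947, -0.0628, 0.3248]
tcp_rot: [-0.209, 0.978, -0.0, 0.001]
force: [0.0, 0.3, -2.2]
grip_width: 0.013
finger_force: 78.2
```

arm_command(
  steps=[0, 5, 0, 0, 0, 0, 0.5, 0, 10, 0, 0, 0, 0, 0.5, 0, 15, 0, 0, 0, 0, 0.5, 0, 20, 0, 0, 0, 0, 0.5, 0, 24, 0, 0, 0, 0, 0.5],
)

```text
clock: 26.75
ee_pos: [0.4946, 0.178, 0.3249]
tcp_rot: [-0.21, 0.978, 0.0, 0.001]
force: [1.0, -0.1, -0.8]
grip_width: 0.013
finger_force: 78.2
```

arm_command(
  steps=[-0.8, 5, 0, 0, 0, 0, 0.5, -0.8, 6.4, 0, 0, 0, 0, 0.5, -0.8, 6.4, 0, 0, 0, 0, 0.5],
)

```text
clock: 27.12
ee_pos: [0.4868, 0.2403, 0.3241]
tcp_rot: [-0.21, 0.978, -0.0, 0.0]
force: [0.2, -0.0, -0.5]
grip_width: 0.0137
finger_force: 78.2
```

arm_command(
  steps=[0, 0, 0, 0, 0, 0, 0.5, 0, 0, 0, 0, 0, 0, 0.5],
)

```text
clock: 27.38
ee_pos: [0.4875, 0.2378, 0.3237]
tcp_rot: [-0.207, 0.978, -0.001, 0.0]
force: [-0.4, -0.2, -0.9]
grip_width: 0.0131
finger_force: 78.2
```

arm_command(
  steps=[0, 0.9, -4, 0, 0, 0, 0.5, 0, 0.9, -9, 0, 0, 0, 0.5, 0, 0.9, -13.5, 0, 0, 0, 0.5, 0, 0.9, -13.8, 0, 0, 0, 0.5, 0, 0.9, -13.8, 0, 0, 0, 0.5],
)

```text
clock: 28.0
ee_pos: [0.4881, 0.2487, 0.1869]
tcp_rot: [-0.209, 0.978, 0.0, 0.001]
force: [-0.2, 0.4, -0.7]
grip_width: 0.0127
finger_force: 78.2
```

arm_command(
  steps=[0, 0, 0, 0, 0, 0, 0.5, 0, 0, 0, 0, 0, 0, 0.5, 0, 0, 0, 0, 0, 0, 0.5],
)

```text
clock: 28.38
ee_pos: [0.4872, 0.2489, 0.1864]
tcp_rot: [-0.209, 0.978, 0.0, 0.001]
force: [1.0, -0.1, -1.6]
grip_width: 0.0133
finger_force: 78.2
```

Run:
```python
from h import *
s=state();print(s['ee_pos'],s['tcp_rot'])
d=np.array([.5647,.2818,.1636])-s['ee_pos'];a=np.radians(23.9);u=np.array([np.cos(a),np.sin(a)]);print(d,'along',d[:2]@u,'lateral',d[:2]@[-u[1],u[0]])
```

```text
[0.4872164  0.24892719 0.1863575 ] [-2.09039882e-01  9.77906788e-01  1.81835882e-04  7.80470198e-04]
[ 0.0774836   0.03287281 -0.0227575 ] along 0.08415782988895246 lateral -0.0013377339360202815
```

arm_command(
  steps=[2, 0.7, 0, 0, 0, 0, 0.5, 4, 1.6, 0, 0, 0, 0, 0.5, 6, 2.5, 0, 0, 0, 0, 0.5, 7.75, 3.3, 0, 0, 0, 0, 0.5, 7.75, 3.3, 0, 0, 0, 0, 0.5],
)

```text
clock: 29.0
ee_pos: [0.5652, 0.2821, 0.1853]
tcp_rot: [-0.209, 0.978, 0.0, 0.0]
force: [-0.1, -1.0, -1.8]
grip_width: 0.0131
finger_force: 78.2
```

arm_command(
  steps=[0, 0, 0, 0, 0, 0, 0.5, 0, 0, -0.6, 0, 0, 0, 0.5, 0, 0, -1.2, 0, 0, 0, 0.5, 0, 0, -1.2, 0, 0, 0, 0.5],
)

```text
clock: 29.5
ee_pos: [0.5637, 0.2813, 0.1726]
tcp_rot: [-0.209, 0.978, -0.0, -0.001]
force: [-0.3, 0.3, -1.8]
grip_width: 0.0133
finger_force: 78.2
```

arm_command(
  steps=[0.05, 0, -0.3, 0, 0, 0, 0.5, 0.05, 0, -0.6, 0, 0, 0, 0.5, 0.05, 0, -0.8, 0, 0, 0, 0.5, 0.05, 0, -0.8, 0, 0, 0, 0.5],
)

```text
clock: 30.0
ee_pos: [0.5648, 0.2817, 0.1653]
tcp_rot: [-0.209, 0.978, -0.0, -0.0]
force: [-0.3, -0.3, -1.5]
grip_width: 0.013
finger_force: 78.2
```

arm_command(
  steps=[0, 0, -0.1, 0, 0, 0, 0.5, 0, 0, -0.1, 0, 0, 0, 0.5],
)

```text
clock: 30.25
ee_pos: [0.5649, 0.2818, 0.1645]
tcp_rot: [-0.209, 0.978, -0.0, -0.0]
force: [0.1, -0.6, -1.6]
grip_width: 0.0129
finger_force: 78.2
```

arm_command(
  steps=[0, 0, -0.1, 0, 0, 0, 0.5, 0, 0, -0.15, 0, 0, 0, 0.5],
)

```text
clock: 30.5
ee_pos: [0.565, 0.2818, 0.1636]
tcp_rot: [-0.209, 0.978, -0.0, 0.0]
force: [-1.6, -1.3, 3.9]
grip_width: 0.0132
finger_force: 78.9
```

arm_command(
  steps=[0, 0, 0, 0, 0, 0, 0.5, 0, 0, 0, 0, 0, 0, 0.5],
)

```text
clock: 30.75
ee_pos: [0.565, 0.2818, 0.1636]
tcp_rot: [-0.209, 0.978, 0.0, 0.0]
force: [-2.0, -1.2, 3.2]
grip_width: 0.0132
finger_force: 78.9
```

The hook is seated again at its original pose, so I'm releasing it and withdrawing.

arm_command(
  steps=[0, 0, 0, 0, 0, 0, 5, 0, 0, 0, 0, 0, 0, 5, 0, 0, 0, 0, 0, 0, 5, 0, 0, 1, 0, 0, 0, 5, 0, 0, 4, 0, 0, 0, 5],
)

```text
clock: 31.38
ee_pos: [0.564, 0.2812, 0.2023]
tcp_rot: [-0.209, 0.978, -0.001, -0.002]
force: [-0.1, -0.4, 1.3]
grip_width: 0.0498
finger_force: 0.0
```

arm_command(
  steps=[0, 0, 4, 0, 0, 0, 5, 0, 0, 8, 0, 0, 0, 5, -4, -3, 10, 0, 0, 0, 5, -8, -7, 12, 0, 0, 0, 5, -8, -7, 12, 0, 0, 0, 5],
)

```text
clock: 32.0
ee_pos: [0.4835, 0.2089, 0.3259]
tcp_rot: [-0.207, 0.978, -0.001, 0.002]
force: [0.9, 0.3, 0.6]
grip_width: 0.0499
finger_force: 0.0
```

arm_command(
  steps=[0, 0, 0, 0, 0, 0, 5, 0, 0, 0, 0, 0, 0, 5],
)

```text
clock: 32.25
ee_pos: [0.4854, 0.2127, 0.3226]
tcp_rot: [-0.21, 0.978, 0.0, -0.0]
force: [0.7, 0.1, -0.3]
grip_width: 0.0501
finger_force: 0.0
```

Run:
```python
from h import *
s,w=snap('wrist','w8.png');print(s['ee_pos'])
m=camera_model('wrist');H=np.array(m['hand_eye']);Rt=R.from_quat(s['tcp_rot']).as_matrix();o=np.array(s['ee_pos'])+Rt@H[:3,3];A=Rt@H[:3,:3]
# hook top-down at flange level z=.141, stand axes
a=np.radians(23.7);u=np.array([np.cos(a),np.sin(a)]);v=np.array([-u[1],u[0]]);g=np.arange(-.045,.045,.00025);X,Y=np.meshgrid(g,g)
P=np.stack([.5653+X*u[0]+Y*v[0],.2813+X*u[1]+Y*v[1],0*X+.141],-1);q=(P-o)@A;x,y,z=q[...,0],-q[...,1],-q[...,2];r=np.hypot(x,y);t=np.arctan2(r,z)/r
G=cv2.cvtColor(cv2.remap(w,(m['cx']+m['fx']*t*x).astype('f4'),(m['cy']+m['fy']*t*y).astype('f4'),1),cv2.COLOR_RGB2GRAY)
for k in cv2.resize(G,(24,24),interpolation=cv2.INTER_AREA): print(*['%3d'%j for j in k])
# basket in top view before/after
_,tp=snap('top','t8.png');b=cv2.imread('pics/t1.png')[:,:,::-1];d=cv2.absdiff(tp,np.ascontiguousarray(b)).max(2);d=(d>35).astype('u1')
n,l,st,c=cv2.connectedComponentsWithStats(d)
for i in range(1,n):
    if st[i,4]>15: print(st[i],c[i].round(),at('top',*c[i],.03)[:2].round(3))
```

```text
[0.48536684 0.21269579 0.32258031]
 73  73  74  75  75  78  79  80  85  90 131 145 146 146 146 146 144 143 143 142 142 141 141 140
 64  64  64  64  64  63  63  63  63  67 121 145 145 145 146 145 144 143 142 141 140 140 140 139
 64  64  64  64  64  63  63  63  63  68 124 144 144 144 144 144 143 142 141 140 139 138 138 138
 64  63  60  62  63  62  62  62  64  69 122 139 139 138 138 138 138 138 136 135 134 136 137 137
 64  54  34  54  62  62  62  83 112 114 122 125 126 126 126 125 107  86  85  85  85  91  97 125
 65  52  31  54  63  62  62  98 139 141 140 141 142 143 143 139 110  63  62  63  62  63  67 115
 65  54  37  56  64  62  62  99 139 141 140 141 142 143 143 140 110  65  64  64  64  64  67 115
 65  64  61  63  63  63  55  97 139 141 141 141 142 144 143 140 103  44  43  43  51  63  66  96
 84  66  63  63  63  62  54  98 139 141 141 141 142 143 143 140 100  33  30  29  42  63  64  65
130  75  65  65  64  64  58  99 140 142 141 141 142 143 142 139  99  32  30  29  43  63  64  63
129  75  66  67  67  67  67 102 139 137 107  93  94 102 113 110  78  32  35  32  43  63  64  63
 88  67  
[... 1342 characters left out ...]
3]
[339 190  13  23 204] [345. 201.] [0.72 0.11]
[   22   207   224   190 12267] [139. 304.] [0.185 0.571]
[322 268   6  22  97] [324. 278.] [0.455 0.082]
[443 308  10   8  39] [447. 311.] [ 0.486 -0.297]
[440 312  12  13  42] [444. 320.] [ 0.459 -0.295]
[450 313   9   8  32] [454. 316.] [ 0.481 -0.32 ]
[278 404  12  28 105] [285. 420.] [0.032 0.041]
[279 408  32  39 413] [299. 428.] [ 0.027 -0.002]
[270 418   6  13  23] [272. 425.] [0.01  0.069]
[304 423  15  37 231] [313. 442.] [ 0.006 -0.051]
[265 428  12  15  92] [270. 436.] [-0.019  0.065]
[265 448  27  19 179] [279. 458.] [-0.063  0.019]
[292 460   9   4  26] [297. 462.] [-0.055 -0.029]
[293 465   7   6  23] [296. 468.] [-0.069 -0.033]
```

The flange is centred and seated in the stand, the basket is on the board at about (0.48, −0.306), and the bystanders show no change.

```bash
python3 -c "
from station import *
print(sign_off())"
```

```text
the job is handed in; nothing more can be done
None
```

The job is handed in at about 32 s on the robot's clock: the lid lies flat, handle up, on the table, the basket was set down gently on the board at about (0.48, −0.306), and the hook hangs back in its stand at its original pose. The final checks were numeric (force readings and image comparison), and the judge's result was not shown.

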